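# Sweep the spent lancets into the collecting tray

## Task

Clear the blood-draw bench: with the fingertips, sweep the three spent yellow lancets that lie loose (not the stock standing in the clear box) along the bench through the open front of the green collecting tray, until each lies wholly inside it. Only push them, never pick one up, and leave the specimen pot, the needle holder and the tube rack standing where they are. Finish with the hand clear of everything.

Things in the scene. Friction and masses are not known exactly. Their poses are not given: they have to be found in the camera images.
- lancet1: a spent finger-prick lancet lying on the bench: yellow plastic block with a blue cap on one end, 36 mm long (26 yellow + 10 blue), 16 mm wide (cap 12), 14 mm high, about 14 g, slides without rolling. Origin: centre of its underside at mid-length; x along its length towards the blue cap, z up
- lancet1_cap (a point): centre of the outer end face of lancet1's blue cap, 7 mm above its underside
- lancet1_tail (a point): centre of the end face of lancet1's yellow end, 7 mm above its underside
- lancet2: a spent finger-prick lancet lying on the bench: yellow plastic block with a blue cap on one end, 36 mm long (26 yellow + 10 blue), 16 mm wide (cap 12), 14 mm high, about 14 g, slides without rolling. Origin: centre of its underside at mid-length; x along its length towards the blue cap, z up
- lancet2_cap (a point): centre of the outer end face of lancet2's blue cap, 7 mm above its underside
- lancet2_tail (a point): centre of the end face of lancet2's yellow end, 7 mm above its underside
- lancet3: a spent finger-prick lancet lying on the bench: yellow plastic block with a blue cap on one end, 36 mm long (26 yellow + 10 blue), 16 mm wide (cap 12), 14 mm high, about 14 g, slides without rolling. Origin: centre of its underside at mid-length; x along its length towards the blue cap, z up
- lancet3_cap (a point): centre of the outer end face of lancet3's blue cap, 7 mm above its underside
- lancet3_tail (a point): centre of the end face of lancet3's yellow end, 7 mm above its underside
- tray: green collecting tray fixed to the bench, to the robot's left: three walls 35 mm high, 5 mm thick, open on top and at the front, which faces roughly world -y. The floor is a film flush with the bench, no lip. Inside 110 mm deep (its x, from open front at -55 to back wall at +55 mm) and 180 mm wide (its y, walls at +-90 mm). Origin: centre of the floor, bench height
- pot: loose white specimen pot with red lid, upright, 40 mm diameter, 40 mm tall, 60 g, standing among the lancets; origin: centre of its underside
- holder: loose light-blue plastic needle holder standing upright on its flange, 34 mm diameter at the flange, 22 mm above it, 52 mm tall, 30 g; origin: centre of its underside
- rack: loose clear tube rack full of tubes with light-blue and purple caps, 74 x 160 mm, about 105 mm tall, 0.6 kg; origin: centre of its underside, long side along its y

How it is judged:
By the outcome, as a careful person would: the job done as asked, in the order asked, and still so for the second after the job is handed in, with the robot touching nothing.
It also fails if it takes over 72 s, if anything falls off the work surface, if the arm or the gripper's body presses on something with over 40 N, if the wrist force passes 120 N, or if a joint passes its speed limit or range.

## Robot

A 7-joint arm with a two-finger parallel gripper is mounted at the origin on the work surface. World frame = base frame: x ahead of the robot, y to its left, z up, the work surface at z = 0. Lengths are in m, angles in degrees, forces in N, time in s.
With the tool pointing down it reaches from about 0.425 to 0.875 m from the base axis. Payload 4.7 kg.
Tool frame: the origin (TCP) lies at the centre of the arm's flange, where the gripper is bolted on; the fingertips stand 182 mm ahead of it and the grasp point (between the pads) lies 164 mm ahead of it; z points along the fingers, y is the line along which they close (so a half turn about z gives the same grasp; the last joint's range is limited). The gripper opens to 87 mm and grips with 3 to 60 N. Pads are 19 mm wide; open, the fingers measure 117 mm over their backs; the gripper's body (75 mm by 190 mm) begins 51 mm behind the grasp point.
Start: joints at [67.042, 18.392, -4.016, 83.108, 1.295, 78.541, -3.26], TCP at [0.262, -0.595, 0.405] pointing down, gripper open.
Joint ranges: [-163.93, 163.93], [-17.29, 119.83], [-79.2, 71.16], [3.27, 140.29], [-89.18, 269.18], [5.43, 117.66], [-154.24, 154.24]. Speed limits (degrees/s): [147.25, 147.25, 180, 180, 180, 180, 180].

## Interface

Orientations are given as [roll, pitch, yaw] about the fixed x, y, z axes, in that order (R = Rz(yaw) Ry(pitch) Rx(roll)).
In Python, from cell import env gives the robot as it stands. The module is installed in compiled form; this text tells all that it offers.
- The arm moves only by the tool step_arm, never from a script. Its argument "steps" is one flat list of numbers, 5 for each row, row after row: the opening, from 0 (shut) to 1 (fully open), then the shift along the tool's x, y, z in mm, then the turn about the tool's z in degrees. In form: [grip, dx, dy, dz, roll, grip, dx, dy, dz, roll, ...]. A call has 1 to 12 rows; each row shifts and turns the commanded pose from where the row before left it, along the tool's axes as they then stand; what a row does not reach is not made up. A row lasts 1/8 s, in which the tool goes at most 62.5 mm and 10.7 degrees, less where a joint would pass 70% of its speed; a pose out of reach is approached as far as the arm can. A call with a gripper value outside its range is refused whole. The fingers move at their own pace and stop on an object; "grip_force" is the grip in N (left out, the last holds). Time passes only in rows, so rows that do not move let the fingers close. It gives the time, the measured TCP pose, the force, the opening and the grip force at its end, in the units of the state.
- env.get_obs(): the state, without advancing time (a new reading comes with each control period).
- env.read_camera(name): name is "scene" or "top" or "wrist"; returns a dict with "image" (420x560x3 uint8, red, green, blue), "camera_matrix" (3x3 intrinsics, pixels), "R" (3x3) and "t" (3): a world point X has camera coordinates R X + t. Camera axes: x right, y down, z forward; pixel columns grow to the right and rows downward; lengths in m; the calibration is good to about 2 mm. A picture is of the moment at which its call begins. There is no depth.
- env.sign_off(): hands the job in; it is judged then, once.
The state is a dict: "time_s": time; "qpos": joint angles; "joint_velocities": joint speeds; "effort": joint torques, N m; "tool_pos": TCP position; "tool_rot": TCP orientation; "force": force on the tool from outside, world axes, zero at the start; "wrist_torque": the same for the moment, N m; "grip_width": finger opening in m; "grasp_force": force on a finger pad.
Only numpy, scipy, OpenCV 4.12 (cv2) and the standard library are available. Lean on these libraries where they do the work, as an engineer would, in place of code of your own. Each camera call takes 0.05 s, during which the arm holds its last target. There are 200 camera calls.

## Working session

There is one attempt and no reset: what is moved stays moved. The work goes in short steps, Python scripts to look and compute and a tool call to move; the robot and the scene stay as the last step left them, time stands still between calls to the robot, and variables do not carry over. Pictures are saved under pics/ and viewed, at most 11 in all, crops included, and the job is handed in when it is done.

Besides the shell and the picture viewer there is one more tool, called after "Request:" as a command line: name --argument value ..., lists and objects as JSON in quotes. step_arm: Moves the arm, as the interface text tells. Its arguments: {"type":"object","properties":{"steps":{"type":"array","items":{"type":"number"}},"grip_force":{"type":"number"}},"required":["steps"]}

```bash
mkdir -p pics; cat > h.py <<'E'
from cell import env
import cv2, numpy as np, json
def cam(n):
    c=env.read_camera(n); return c['image'],np.array(c['camera_matrix']),np.array(c['R']),np.array(c['t'])
def ray(K,R,t,uv,z):
    d=R.T@np.linalg.inv(K)@np.array([uv[0],uv[1],1.]); o=-R.T@t
    return o+d*(z-o[2])/d[2]
def proj(K,R,t,X):
    p=K@(R@np.array(X,float)+t); return p[:2]/p[2]
def save(n,im): cv2.imwrite('pics/'+n+'.png',cv2.cvtColor(im,cv2.COLOR_RGB2BGR))
E
python3 - <<'E'
from h import *
o=env.get_obs(); print({k:np.round(o[k],3) for k in('time_s','tool_pos','tool_rot','grip_width','force')})
a=cam('top'); b=cam('scene')
save('a',np.hstack([cv2.resize(x[0],(400,300)) for x in (a,b)])); save('top0',a[0])
print(a[1:],-a[2].T@a[3])
E
```

```text
{'time_s': np.float64(0.0), 'tool_pos': array([ 0.262, -0.595,  0.404]), 'tool_rot': array([-1.79891e+02,  6.00000e-03,  2.37670e+01]), 'grip_width': np.float64(0.087), 'force': array([ 0.613,  0.313, -0.688])}
(array([[411.3926276 ,   0.        , 280.17001908],
       [  0.        , 411.3926276 , 214.4258701 ],
       [  0.        ,   0.        ,   1.        ]]), array([[-6.17102683e-04, -9.99961598e-01,  8.74192241e-03],
       [-9.98638932e-01,  1.60324340e-04, -5.21561002e-02],
       [ 5.21526957e-02, -8.76220972e-03, -9.98600681e-01]]), array([-0.12599557,  0.54597643,  0.89621302])) [ 0.49841564 -0.11822546  0.92453638]
```

View pics/a.png

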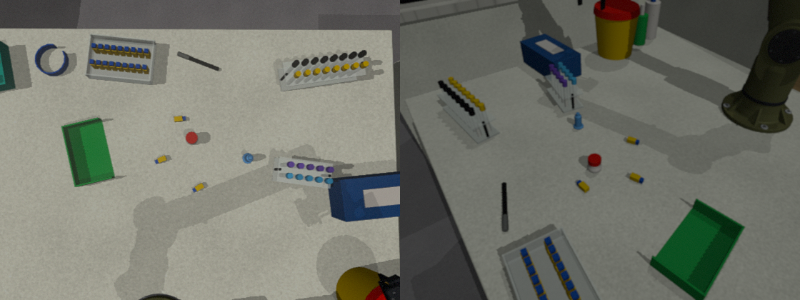

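View pics/top0.png

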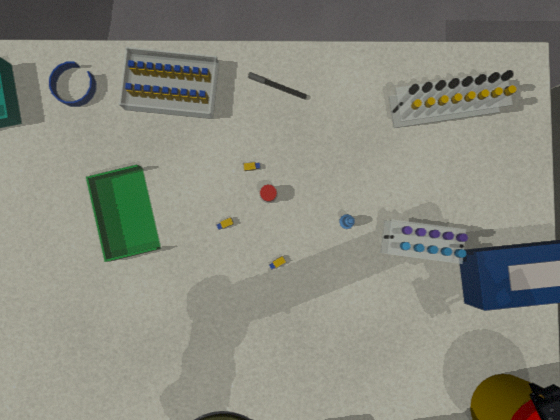

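The top view shows loose lancets at about (252,166), (226,223) and (279,263), the pot at (269,193), the holder at (347,221), the rack at (428,240), and the tray at (125,212) with its open front to the right.

```bash
cat >> h.py <<'E'
def comps(m,amin=8):
    n,l,s,c=cv2.connectedComponentsWithStats(m.astype('uint8'));return [(c[i],s[i,4],l==i) for i in range(1,n) if s[i,4]>=amin]
def lancets(cm,lo=(180,130),hi=(330,300)):
    im,K,R,t=cm; h=cv2.cvtColor(im,cv2.COLOR_RGB2HSV)
    Y=(h[...,0]>15)&(h[...,0]<35)&(h[...,1]>120)&(h[...,2]>90); B=(h[...,0]>100)&(h[...,0]<130)&(h[...,1]>100)
    out=[]
    bl=comps(B,4)
    for c,a,l in comps(Y,15):
        if not(lo[0]<c[0]<hi[0] and lo[1]<c[1]<hi[1]):continue
        p=ray(K,R,t,c,.012)[:2]
        bs=[ray(K,R,t,b[0],.012)[:2] for b in bl]; bs=[q for q in bs if np.hypot(*(q-p))<.035]
        if bs:
            q=min(bs,key=lambda q:np.hypot(*(q-p))); d=(q-p);L=np.hypot(*d);d/=L
            out.append((np.round((p-.013*d+.018*d)*1000),round(np.degrees(np.arctan2(d[1],d[0]))),a,round(L*1000)))
        else: out.append((np.round(p*1000),None,a,0))
    return out
E
python3 - <<'E'
from h import *
a=cam('top'); im,K,R,t=a; h=cv2.cvtColor(im,cv2.COLOR_RGB2HSV)
for l in lancets(a): print('lancet',l)
red=((h[...,0]<8)|(h[...,0]>172))&(h[...,1]>120)&(h[...,2]>70)
for c,s,_ in comps(red,60): print('red',c,s,ray(K,R,t,c,.04))
bl=(h[...,0]>95)&(h[...,0]<115)&(h[...,1]>90)
for c,s,_ in comps(bl,60): print('blue',c,s,ray(K,R,t,c,.052))
g=(h[...,0]>50)&(h[...,0]<75)&(h[...,1]>120)
for c,s,m in comps(g,500):
    r=cv2.minAreaRect(np.argwhere(m)[:,::-1].astype('float32')); ct=cv2.findContours(m.astype('uint8'),0,2)[0][0]
    ap=cv2.approxPolyDP(ct,4,True)[:,0]
    print('green',c,s); 
    for p in ap: print(p,ray(K,R,t,p,0).round(3),ray(K,R,t,p,.035).round(3))
save('c',cv2.resize(im[140:300,70:370],(800,427),interpolation=cv2.INTER_CUBIC))
E
```

```text
lancet (array([655., -62.]), -85, np.int32(81), 18)
lancet (array([526.,  -2.]), 116, np.int32(82), 19)
lancet (array([ 439., -119.]), 121, np.int32(84), 18)
red [267.87735849 192.52830189] 212 [ 0.59194695 -0.09948066  0.04      ]
red [526.47352941 412.45882353] 340 [ 0.12588994 -0.64572059  0.04      ]
blue [66.31778426 81.18075802] 343 [0.83099222 0.33384783 0.052     ]
blue [346.47712418 221.15686275] 153 [ 0.52963846 -0.2667865   0.052     ]
blue [504.70082424 275.9202495 ] 4489 [ 0.41351695 -0.60126122  0.052     ]
blue [404.78787879 245.62121212] 66 [ 0.47768255 -0.39018138  0.052     ]
blue [418.66666667 247.48484848] 66 [ 0.4737153 -0.419636   0.052    ]
blue [432.44117647 249.30882353] 68 [ 0.46983167 -0.44887382  0.052     ]
blue [446.17391304 251.1884058 ] 69 [ 0.46583006 -0.47802373  0.052     ]
green [125.67036145 213.12      ] 4150
[136 165] [0.658 0.199 0.   ] [0.652 0.187 0.035]
[ 86 177] [0.631 0.311 0.   ] [0.626 0.295 0.035]
[105 260] [0.445 0.264 0.   ] [0.447 0.25  0.035]
[159 246] [0.476 0.145 0.   ] [0.477 0.135 0.035]
[141 169] [0.649 0.188 0.   ] [0.644 0.176 0.035]
[ 95 181] [0.622 0.29  0.   ] [0.617 0.275 0.035]
[114 255] [0.456 0.244 0.   ] [0.458 0.231 0.035]
[104 255] [0.456 0.267 0.   ] [0.458 0.252 0.035]
[ 87 178] [0.629 0.309 0.   ] [0.624 0.292 0.035]
```

View pics/c.png

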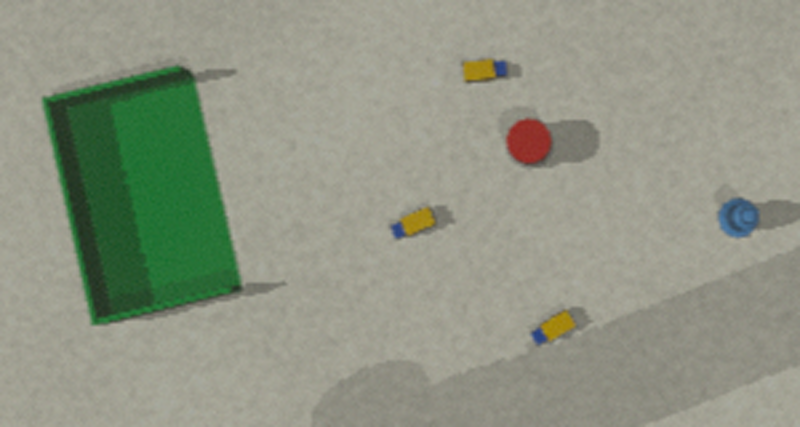

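Request:
step_arm --steps '[0.12,37,-36,0,0,0.12,37,-36,0,0,0.12,37,-36,0,0,0.12,37,-36,0,0,0.12,37,-36,0,0,0.12,37,-36,0,0,0.12,37,-36,0,0,0.12,37,-36,0,0,0.12,37,-36,0,0,0.12,37,-36,0,0,0.12,37,-36,0,0,0.12,37,-36,0,-2]'

```text
time_s: 1.65
tool_pos: [0.4944, -0.019, 0.4047]
tool_rot: [180.0, 0.0, 25.8]
force: [0.7, 0.3, 0.3]
grip_width: 0.0103
grasp_force: 0.0
```

```bash
cat >> h.py <<'E'
def go(x,y,z,yaw):
    o=env.get_obs(); p=o['tool_pos']; ps=np.radians(o['tool_rot'][2]); d=np.array([x,y])-p[:2]
    print('pose',np.round(p,4),np.round(o['tool_rot'],2),'t',round(o['time_s'],2),'w',round(o['grip_width'],4),'F',np.round(o['force'],1))
    print('dx,dy,dz mm',np.round(1000*np.array([d@[np.cos(ps),np.sin(ps)],d@[np.sin(ps),-np.cos(ps)],p[2]-z]),1),'roll',round(o['tool_rot'][2]-yaw,1))
E
python3 - <<'E'
from h import *
go(.4945,-.0173,.187,26)
E
```

```text
pose [ 0.4944 -0.019   0.4047] [179.97   0.    25.8 ] t 1.65 w 0.0103 F [0.7 0.3 0.3]
dx,dy,dz mm [  0.9  -1.5 217.7] roll -0.2
```

Request:
step_arm --steps '[0.12,0,-1,50,0,0.12,0,0,50,0,0.12,0,0,50,0,0.12,0,0,40,0,0.12,0,0,20,0,0.12,0,0,7,0,0.12,0,0,0,0]'

```text
time_s: 2.52
tool_pos: [0.4938, -0.0197, 0.1878]
tool_rot: [-180.0, 0.0, 25.8]
force: [1.4, 0.2, 0.2]
grip_width: 0.0103
grasp_force: 0.0
```

```bash
python3 - <<'E'
from h import *
go(.4945,-.0173,.187,26)
save('w1',np.vstack([cam('wrist')[0]]))
E
```

```text
pose [ 0.4938 -0.0197  0.1878] [-1.7999e+02  1.0000e-02  2.5770e+01] t 2.52 w 0.0103 F [1.4 0.2 0.2]
dx,dy,dz mm [ 1.6 -1.9  0.8] roll -0.2
```

View pics/w1.png

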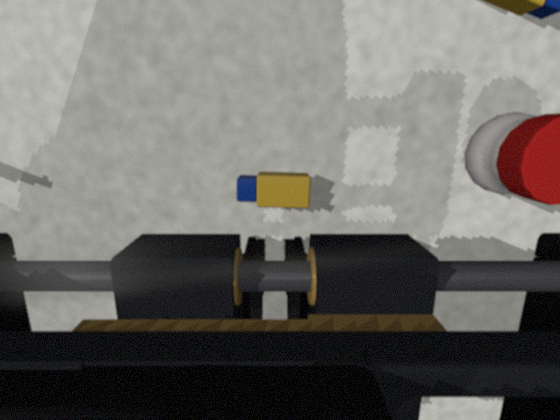

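The lancet sits square ahead of the fingers, at (274,189), and the pot is clear on the right at (530,158). Pushing.

Request:
step_arm --steps '[0.12,10,-1,0,0,0.12,10,0,0,0,0.12,10,1.7,0,-5.6,0.12,10,1.7,0,-5.6,0.12,10,1.7,0,-5.6,0.12,10,1.7,0,-5.6,0.12,10,1.7,0,-5.6,0.12,10,1.7,0,-5.6,0.12,10,1.7,0,-5.6,0.12,10,1.7,0,-5.6,0.12,10,1.7,0,-5.6,0.12,10,1.7,0,-5.6]'

```text
time_s: 4.08
tool_pos: [0.5855, 0.0548, 0.1882]
tool_rot: [179.9, -0.0, 81.9]
force: [0.0, -0.2, -0.2]
grip_width: 0.0105
grasp_force: 0.1
```

```bash
python3 - <<'E'
from h import *
u=np.array([-.243,.970]);v=np.array([.970,.243])
p=env.get_obs()['tool_pos'][:2]; print('f,v',p@u,p@v)
go(.5,0,.187,104)
save('w2',cam('wrist')[0])
E
```

```text
f,v -0.08915252552555153 0.5812832162793049
pose [0.5855 0.0548 0.1882] [ 1.7994e+02 -1.0000e-02  8.1930e+01] t 4.08 w 0.0105 F [ 0.  -0.2 -0.2]
dx,dy,dz mm [-66.2 -77.    1.2] roll -22.1
```

View pics/w2.png

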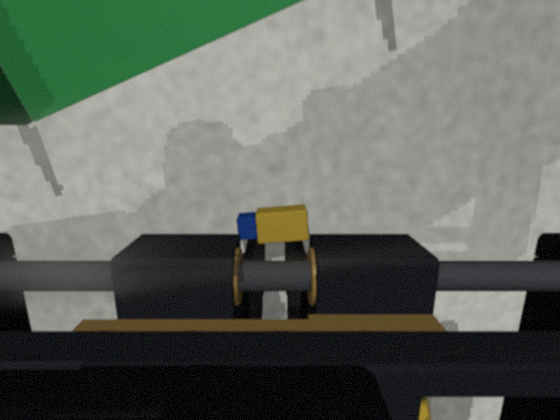

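The lancet rides squarely on the fingers (centre 272,226), with the tray ahead.

Request:
step_arm --steps '[0.12,10,1.7,0,-5.6,0.12,10,1.7,0,-5.6,0.12,10,1.7,0,-5.6,0.12,10,1.7,0,-5.3,0.12,14,0,0,0,0.12,14,0,0,0,0.12,14,0,0,0,0.12,14,0,0,0,0.12,14,0,0,0,0.12,14,0,0,0,0.12,14,0,0,0,0.12,14,0,0,0]'

```text
time_s: 5.62
tool_pos: [0.5641, 0.2037, 0.1877]
tool_rot: [-180.0, 0.0, 103.9]
force: [-0.3, -0.5, 0.0]
grip_width: 0.0104
grasp_force: 0.1
```

```bash
python3 - <<'E'
from h import *
u=np.array([-.243,.970]);v=np.array([.970,.243])
p=env.get_obs()['tool_pos'][:2]; print('f,v',p@u,p@v)
go(.5,0,.187,104)
E
```

```text
f,v 0.06046557015347154 0.5966774210730753
pose [0.5641 0.2037 0.1877] [-1.8000e+02  1.0000e-02  1.0386e+02] t 5.62 w 0.0104 F [-0.3 -0.5  0. ]
dx,dy,dz mm [-182.4 -111.     0.7] roll -0.1
```

Request:
step_arm --steps '[0.12,14,0,0,0,0.12,12,0,0,0,0.12,0,0,0,0,0.12,-12,0,0,0,0.12,-12,0,0,0,0.12,0,0,-30,0,0.12,0,0,-50,0,0.12,0,0,-40,0,0.12,-40,0,0,10,0.12,-40,0,0,10,0.12,-40,0,0,10,0.12,0,0,0,10]'

```text
time_s: 7.12
tool_pos: [0.5724, 0.0796, 0.3074]
tool_rot: [179.9, 0.2, 63.0]
force: [-0.3, 1.1, 0.1]
grip_width: 0.0105
grasp_force: 0.0
```

```bash
python3 - <<'E'
from h import *
a=cam('top');print(lancets(a,lo=(80,130)));go(.4133,-.1345,.187,31)
save('t2',cv2.resize(a[0][140:300,70:370],(800,427),interpolation=cv2.INTER_CUBIC))
E
```

```text
[(array([655., -62.]), -85, np.int32(81), 18), (array([ 440., -119.]), 119, np.int32(83), 18)]
pose [0.5723 0.0818 0.3077] [1.7995e+02 1.0000e-01 6.2870e+01] t 7.17 w 0.0102 F [0.  0.1 0.5]
dx,dy,dz mm [-265.   -42.8  120.7] roll 31.9
```

View pics/t2.png

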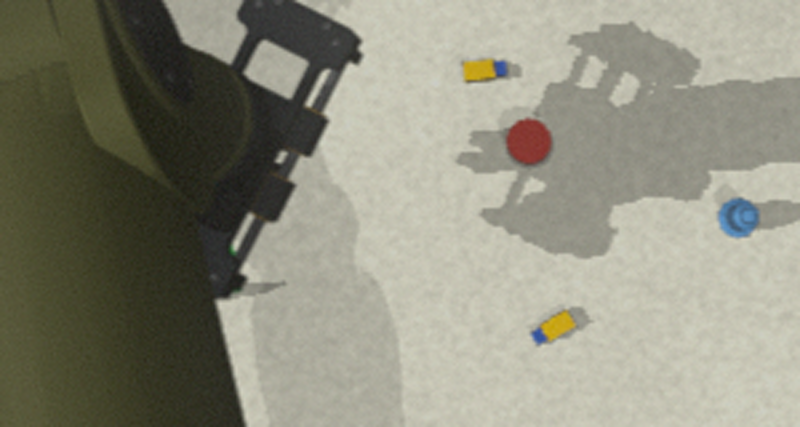

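The pot and the two other lancets have not moved; the arm hides the tray. On to the near lancet at crop (555,327).

Request:
step_arm --steps '[0.12,-44,-7,0,0,0.12,-44,-7,0,0,0.12,-44,-7,0,0,0.12,-44,-7,0,0,0.12,-44,-7,0,0,0.12,-44,-7,0,0,0.12,0,0,0,10.6,0.12,0,0,0,10.6,0.12,0,0,0,10.5,0.12,0,0,40,0,0.12,0,0,20,0,0.12,0,0,0,0]'

```text
time_s: 8.68
tool_pos: [0.4169, -0.1325, 0.2465]
tool_rot: [-179.8, 0.1, 32.3]
force: [0.9, -0.9, -0.5]
grip_width: 0.0106
grasp_force: 0.0
```

```bash
python3 - <<'E'
from h import *
go(.4137,-.1345,.187,30)
E
```

```text
pose [ 0.4169 -0.1325  0.2465] [-1.7983e+02  1.0000e-01  3.2260e+01] t 8.68 w 0.0106 F [ 0.9 -0.9 -0.5]
dx,dy,dz mm [-3.8  0.  59.5] roll 2.3
```

Request:
step_arm --steps '[0.12,-4,0,20,2,0.12,0,0,20,0,0.12,0,0,19,0,0.12,0,0,0,0]'

```text
time_s: 9.18
tool_pos: [0.4143, -0.1346, 0.1887]
tool_rot: [-179.9, 0.0, 30.2]
force: [-0.2, 0.7, 0.5]
grip_width: 0.0106
grasp_force: 0.0
```

```bash
python3 - <<'E'
from h import *
go(.4137,-.1345,.187,30)
save('w3',cam('wrist')[0])
E
```

```text
pose [ 0.4143 -0.1346  0.1887] [-1.7994e+02  4.0000e-02  3.0220e+01] t 9.18 w 0.0106 F [-0.2  0.7  0.5]
dx,dy,dz mm [-0.4 -0.4  1.7] roll 0.2
```

View pics/w3.png

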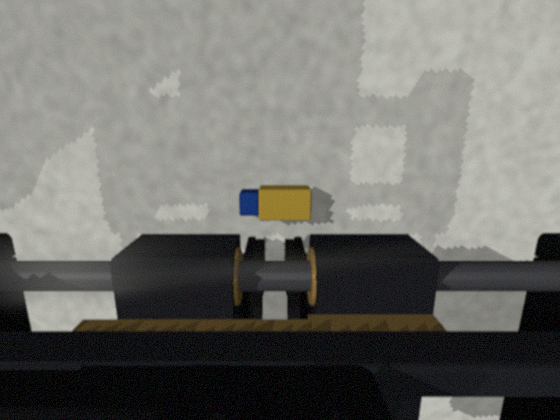

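The lancet is square ahead (275,203). Pushing it straight, then along the arc.

Request:
step_arm --steps '[0.12,8,0,1,0,0.12,10.5,0,0,0,0.12,10.5,0,0,0,0.12,10.5,0,0,0,0.12,10.5,0,0,0,0.12,10.5,0,0,0,0.12,10.5,0,0,0,0.12,10.5,0,0,0,0.12,10.5,0,0,0,0.12,10,1.7,0,-5.7,0.12,10,1.7,0,-5.7,0.12,10,1.7,0,-5.7]'

```text
time_s: 10.72
tool_pos: [0.5219, -0.0746, 0.1877]
tool_rot: [180.0, 0.0, 47.4]
force: [0.0, 0.2, 0.2]
grip_width: 0.0105
grasp_force: 0.0
```

Request:
step_arm --steps '[0.12,10,1.7,0,-5.7,0.12,10,1.7,0,-5.7,0.12,10,1.7,0,-5.7,0.12,10,1.7,0,-5.7,0.12,10,1.7,0,-5.7,0.12,10,1.7,0,-5.7,0.12,10,1.7,0,-5.7,0.12,10,1.7,0,-5.7,0.12,10,1.7,0,-5.7,0.12,10,1.7,0,-5.5]'

```text
time_s: 11.98
tool_pos: [0.5654, 0.0125, 0.1877]
tool_rot: [180.0, 0.0, 104.2]
force: [-0.2, -0.6, -0.7]
grip_width: 0.0108
grasp_force: 0.1
```

```bash
python3 - <<'E'
from h import *
u=np.array([-.243,.970]);v=np.array([.970,.243])
p=env.get_obs()['tool_pos'][:2]; print('f,v',p@u,p@v)
go(.5,0,.187,104)
save('w4',cam('wrist')[0])
E
```

```text
f,v -0.12529052244210062 0.5515181655444371
pose [0.5654 0.0125 0.1877] [179.99   0.   104.22] t 11.97 w 0.0108 F [-0.2 -0.6 -0.7]
dx,dy,dz mm [  4.  -66.5   0.7] roll 0.2
```

View pics/w4.png

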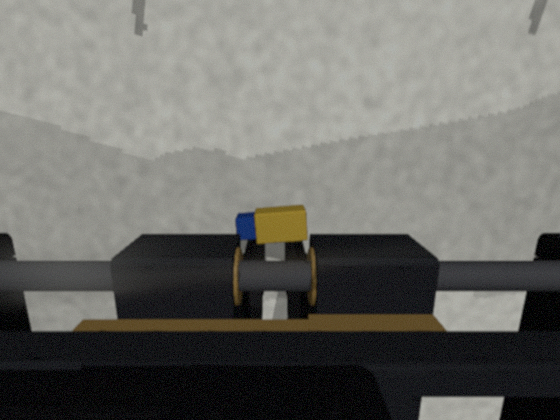

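Still square on the fingers (271,226). Straight into the tray, at v≈0.55, next to the first one.

Request:
step_arm --steps '[0.12,14,0,0,0,0.12,14,0,0,0,0.12,14,0,0,0,0.12,14,0,0,0,0.12,14,0,0,0,0.12,14,0,0,0,0.12,14,0,0,0,0.12,14,0,0,0,0.12,14,0,0,0,0.12,14,0,0,0,0.12,14,0,0,0,0.12,18,0,0,0]'

```text
time_s: 13.52
tool_pos: [0.5231, 0.1797, 0.1877]
tool_rot: [-180.0, 0.0, 104.0]
force: [0.7, 0.5, -0.1]
grip_width: 0.0106
grasp_force: 0.0
```

Request:
step_arm --steps '[0.12,0,0,0,0,0.12,-12,0,0,0,0.12,-12,0,0,0,0,0,0,-30,0,0,0,0,-50,0,0,0,0,-40,0,0,-40,0,0,0,0,-40,0,0,0,0,-40,0,0,0,0,-40,0,0,0,0,0,0,0,9]'

```text
time_s: 14.9
tool_pos: [0.5686, -0.0065, 0.3071]
tool_rot: [-179.9, 0.1, 94.3]
force: [-0.4, 0.2, 0.3]
grip_width: 0.0002
grasp_force: 0.0
```

```bash
python3 - <<'E'
from h import *
d=np.radians(95); n=np.array([np.cos(d),np.sin(d)]); q=np.array([.655,-.062])-n*.042
go(*q,.187,95)
a=cam('top');print(lancets(a,lo=(80,130)))
E
```

```text
pose [ 0.5686 -0.0065  0.3071] [-1.7994e+02  1.0000e-01  9.4290e+01] t 14.9 w 0.0002 F [-0.4  0.2  0.3]
dx,dy,dz mm [-103.8   82.5  120.1] roll -0.7
[(array([655., -62.]), -85, np.int32(81), 18), (array([552., 249.]), -158, np.int32(90), 19)]
```

Request:
step_arm --steps '[0,-35,27,0,0,0,-35,28,0,0,0,-34,27.5,0,-0.7,0,0,0,40,0,0,0,0,40,0,0,0,0,25,0,0,0,0,14,0,0,0,0,0,0]'

```text
time_s: 15.95
tool_pos: [0.6592, -0.0959, 0.1884]
tool_rot: [-180.0, -0.0, 95.8]
force: [-0.1, 0.4, -0.5]
grip_width: 0.0004
grasp_force: 0.0
```

```bash
python3 - <<'E'
from h import *
d=np.radians(95); n=np.array([np.cos(d),np.sin(d)]); q=np.array([.655,-.062])-n*.042
go(*q,.187,95)
save('w5',cam('wrist')[0])
E
```

```text
pose [ 0.6592 -0.0959  0.1884] [-1.7996e+02 -1.0000e-02  9.5790e+01] t 15.95 w 0.0004 F [-0.1  0.4 -0.5]
dx,dy,dz mm [-7.8 -1.3  1.4] roll 0.8
```

View pics/w5.png

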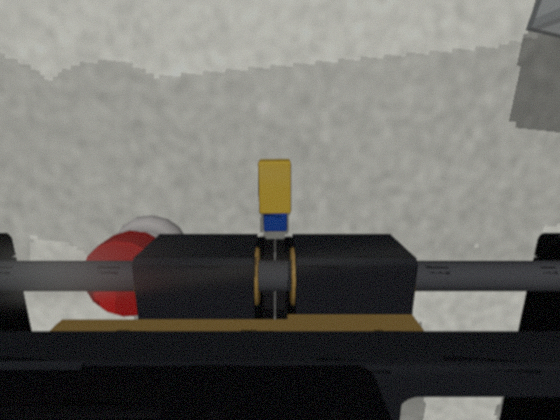

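The cap end (275,222) is centred ahead of the shut fingers; the pot (125,270) is clear. End-on push with a gentle turn.

Request:
step_arm --steps '[0,7,0,0,0,0,10,0.2,0,-0.4,0,10,0.2,0,-0.4,0,10,0.2,0,-0.4,0,10,0.2,0,-0.4,0,10,0.2,0,-0.4,0,10,0.2,0,-0.4,0,10,0.2,0,-0.4,0,10,0.2,0,-0.4,0,10,0.2,0,-0.4,0,10,0.2,0,-0.4,0,10,0.2,0,-0.4]'

```text
time_s: 17.5
tool_pos: [0.6458, 0.0211, 0.1887]
tool_rot: [-180.0, 0.0, 100.2]
force: [-0.9, 0.4, 0.1]
grip_width: 0.0002
grasp_force: 0.1
```

```bash
python3 - <<'E'
from h import *
u=np.array([-.243,.970]);v=np.array([.970,.243])
p=env.get_obs()['tool_pos'][:2]; print('f,v',p@u,p@v)
go(.5,0,.187,104)
save('w6',cam('wrist')[0])
E
```

```text
f,v -0.13649671480430675 0.6315494460320746
pose [0.6458 0.0211 0.1887] [-180.      0.    100.19] t 17.5 w 0.0002 F [-0.9  0.4  0.1]
dx,dy,dz mm [   5.1 -147.2    1.7] roll -3.8
```

View pics/w6.png

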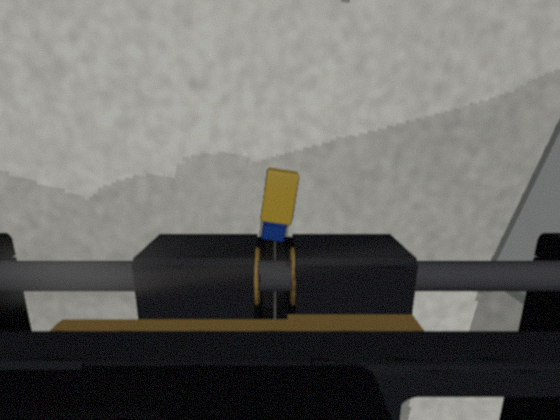

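The lancet has lagged about 7° clockwise (yellow front at 281,170). Its right cap corner carries the push, which tends to straighten it, so I'll go straight without turning.

Request:
step_arm --steps '[0,10,0.2,0,0,0,10,0.2,0,0,0,10,0,0,0,0,10,0,0,0,0,10,0,0,0,0,10,0,0,0,0,10,0,0,0,0,10,0,0,0]'

```text
time_s: 18.55
tool_pos: [0.6321, 0.0999, 0.1887]
tool_rot: [-180.0, 0.0, 100.2]
force: [0.2, 0.7, 0.1]
grip_width: 0.0006
grasp_force: 0.0
```

```bash
python3 - <<'E'
from h import *
u=np.array([-.243,.970]);v=np.array([.970,.243])
p=env.get_obs()['tool_pos'][:2]; print('f,v',p@u,p@v)
im,K,R,t=cam('wrist'); h=cv2.cvtColor(im,cv2.COLOR_RGB2HSV)
Y=(h[...,0]>15)&(h[...,0]<35)&(h[...,1]>120)&(h[...,2]>90)
for c,a,m in comps(Y,300):
    if c[1]<240:
        r=cv2.minAreaRect(np.argwhere(m)[:,::-1].astype('float32'));print(c,a,r)
        b=[ray(K,R,t,q,.014)[:2] for q in cv2.boxPoints(r)]; print([(round(q@u,3),round(q@v,3)) for q in b])
E
```

```text
f,v -0.05668732770103364 0.6373668965518512
[59.92956441  8.58387396] 1079 ((61.5, 10.5), (21.0, 63.0), 90.0)
[(np.float64(0.069), np.float64(0.542)), (np.float64(0.067), np.float64(0.569)), (np.float64(0.059), np.float64(0.567)), (np.float64(0.061), np.float64(0.54))]
[279.15043157 196.21701603] 1622 ((279.108154296875, 196.3513641357422), (30.90700912475586, 53.2652702331543), 9.462322235107422)
[(np.float64(-0.035), np.float64(0.632)), (np.float64(-0.009), np.float64(0.638)), (np.float64(-0.012), np.float64(0.652)), (np.float64(-0.039), np.float64(0.647))]
```

Request:
step_arm --steps '[0,10,-0.4,0,0,0,10,-0.5,0,0,0,10,-0.6,0,0,0,10,-0.6,0,0,0,10,-0.6,0,0,0,10,-0.6,0,0,0,10,-0.6,0,0,0,10,-0.6,0,0,0,10,-0.6,0,0,0,8,-0.5,0,0,0,0,0,0,0]'

```text
time_s: 19.98
tool_pos: [0.609, 0.1957, 0.1888]
tool_rot: [180.0, -0.0, 100.2]
force: [0.2, 0.7, -0.2]
grip_width: 0.0004
grasp_force: 0.0
```

Request:
step_arm --steps '[0,-12,0,0,0,0,-10,0,0,0,0,0,0,-40,0,0,0,0,-50,0,0,0,0,-50,0,0,-50,0,-30,0,0,-55,0,0,0,0,-55,0,0,0,0,-55,0,0,0,0,-55,0,0,0,0,-55,0,0,0,0,0,0,0,0]'

```text
time_s: 21.48
tool_pos: [0.6702, -0.1563, 0.3575]
tool_rot: [-179.9, 0.2, 99.5]
force: [0.6, 0.2, -0.8]
grip_width: 0.0005
grasp_force: 0.0
```

```bash
python3 - <<'E'
from h import *
u=np.array([-.243,.970]);v=np.array([.970,.243])
a=cam('top')
for l in lancets(a,lo=(80,130)): p=l[0]/1000; print(l,'f in',round(p@u-.019,3),'v off',round(p@v-.5867,3))
o=env.get_obs();print(o['tool_pos'],o['time_s'])
im,K,R,t=a;h=cv2.cvtColor(im,cv2.COLOR_RGB2HSV)
red=((h[...,0]<8)|(h[...,0]>172))&(h[...,1]>120)&(h[...,2]>70)
for c,s,_ in comps(red,60): print('red',c,ray(K,R,t,c,.04))
save('t3',cv2.resize(im[130:300,70:370],(800,453),interpolation=cv2.INTER_CUBIC))
E
```

```text
(array([605., 226.]), -90, np.int32(79), 20) f in 0.053 v off 0.055
(array([552., 249.]), -160, np.int32(96), 19) f in 0.088 v off 0.009
(array([516., 201.]), -159, np.int32(96), 19) f in 0.051 v off -0.037
[ 0.67015442 -0.15204131  0.35785253] 21.525
red [267.91549296 192.52112676] [ 0.59196253 -0.09956294  0.04      ]
red [539.79180509 408.8316722 ] [ 0.13325311 -0.67424254  0.04      ]
```

View pics/t3.png

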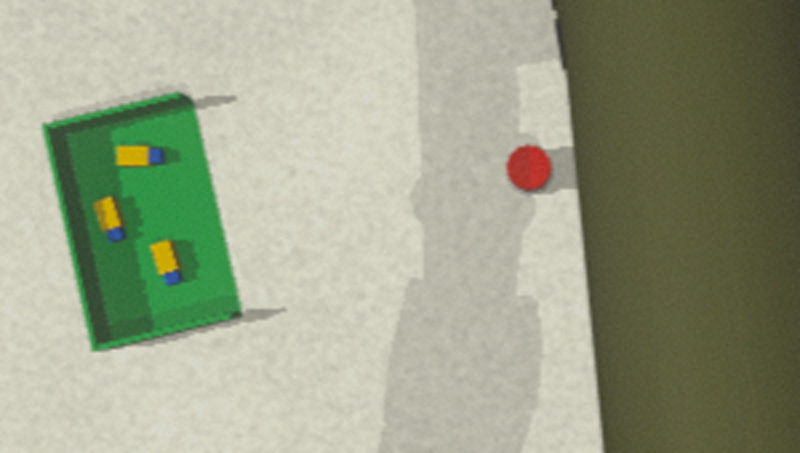

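All three lancets lie well inside the tray, at crop (138,156), (110,218) and (166,262). The pot hasn't moved and the hand is high and clear.

```bash
python3 -c "
from cell import env
print(env.sign_off())"
```

```text
the job is handed in; nothing more can be done
None
```

All three spent lancets were pushed wholly inside the green tray in about 21.5 s. The pot measured unmoved, the arm never went near the holder or rack (not re-checked at the end), the hand finished clear, and the job is handed in.

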